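# Open the kitchen-roll holder for a fresh roll

### The job

Get the kitchen-roll holder ready for a fresh roll: with the griddle block in the gripper (not with bare fingers), sweep the four chips of hard brown sugar off the holder's base plate onto the shelf, then stand the block gently back down on the shelf, upright and clear of the holder. Then push the holder's sprung tension arm outwards, away from the other hub, past its click, and finish while still holding it pushed back there, so that I can drop the new roll in; leave everything else where it stands.

Things in the scene. Friction and masses are not known exactly. Their poses are not given: they have to be found in the camera images.
- holder: countertop kitchen-roll holder, bare steel, fixed to the shelf. Origin on the shelf under the point mid-way between its two hubs. Own y runs along the roll's axis from the fixed cheek to the tension arm, x across the plate, z up. Base plate 14 mm thick, 140 mm across (x -70 to 70 mm), 322 mm long (y -146 to 176 mm). Fixed cheek at y = -130 mm: a strip 40 mm wide, 4 mm thick, 155 mm high
- plate_mid (a point): middle of the clear part of the plate's top, 14 mm above the shelf; axes as the holder's. The cheek and the tension arm each carry on the inside a hub 38 mm in diameter and 14 mm deep, axis 92 mm above the shelf; 228 mm is free between the hub faces (holder y -114 to 112 mm)
- tension_arm (a joint): angle of the tension arm, rad. 0 = home, upright, as at the start; grows as its top is pushed outwards (holder +y). A spring drives it home: at the tab 3 to 4 N to start it, up to 10 N at 0.2, before the click, 4 N as it clicks over, 5 to 7 N beyond. A sprung pawl rides over one tooth from 0.15, tip at 0.30; past the click from 0.45. Let go, it springs home. Hard stop at 0.75; 0.5 to 0.65 is a good place to hold
- tension_pivot (a point): middle of the tension arm's pivot pin, 40 mm above the shelf at holder y = 128 mm; the pin lies along the holder's x. The arm is a strip 36 mm wide and 4 mm thick. Beside the pin, at holder x = +33 mm, sit the ratchet wheel and pawl (below 65 mm, y from 100 to 165 mm)
- tab (a point): middle of the inner face (facing holder -y, towards the other hub) of the black thumb tab on top of the tension arm: the place to push. At home 128 mm above the shelf, holder y = 124 mm; swings with the arm, 88 mm from the pivot, own z along the arm. Tab 42 mm wide (holder x), 8 mm thick, 34 mm tall (115 to 149 mm above the shelf at home). The hub below it tops out at 111 mm
- scraper_mid (a point): centre (36 mm up) of the griddle block standing on the shelf: grey abrasive block 36 mm thick (own x), 105 mm long (own y), 30 mm high, with a black grip ridge on top, 26 mm thick (own x), 90 mm long (own y), from 30 to 72 mm up. About 0.22 kg. Own z is up
- chip1_mid (a point): centre of a loose chip of hard brown sugar, about 24 x 19 x 13 mm and 11 g, lying flat on the base plate somewhere between the hubs (6.5 mm above the face it lies on)
- chip2_mid (a point): centre of a loose chip of hard brown sugar, about 26 x 18 x 13 mm and 11 g, lying flat on the base plate somewhere between the hubs (6.5 mm above the face it lies on)
- chip3_mid (a point): centre of a loose chip of hard brown sugar, about 23 x 20 x 13 mm and 11 g, lying flat on the base plate somewhere between the hubs (6.5 mm above the face it lies on)
- chip4_mid (a point): centre of a loose chip of hard brown sugar, about 25 x 18 x 13 mm and 11 g, lying flat on the base plate somewhere between the hubs (6.5 mm above the face it lies on)
- salt: push-button salt dispenser in clear acrylic, 62 mm in diameter, 128 mm high, loose bystander (origin under its middle); it stands on one side of the holder and the griddle block on the other, either way round
- spoon_rest: white ceramic spoon rest, dish 112 mm in diameter with a spoon, loose bystander beyond the holder (origin under the dish's middle)
- honey_jar: closed jar, 68 mm in diameter, 95 mm high, loose bystander beyond the holder (origin under its middle)
- mill: wooden pepper mill, 56 mm in diameter, 109 mm high, loose bystander beyond the holder (origin under its middle)
- fresh_roll: the fresh kitchen roll, white, 116 mm in diameter, 244 mm high, standing on end at the left (origin under its middle); loose, not to be moved
Not all that is in view belongs to the job. What is shaped like the part that bears scraper_mid but blue, turquoise or yellow is not meant.

How it is judged:
On the way, in this order (a step that is already met when the one before it is completed fails the run):
1. all four chips are swept off the base plate, while the griddle block is in the gripper (height (world z) of chip1_mid between 0 and 0.0175 m and (x of chip1_mid in the frame of holder above 0.07 m or x of chip1_mid in the frame of holder below -0.07 m or y of chip1_mid in the frame of holder above 0.176 m or y of chip1_mid in the frame of holder below -0.146 m) and height (world z) of chip2_mid between 0 and 0.0175 m and (x of chip2_mid in the frame of holder above 0.07 m or x of chip2_mid in the frame of holder below -0.07 m or y of chip2_mid in the frame of holder above 0.176 m or y of chip2_mid in the frame of holder below -0.146 m) and height (world z) of chip3_mid between 0 and 0.0175 m and (x of chip3_mid in the frame of holder above 0.07 m or x of chip3_mid in the frame of holder below -0.07 m or y of chip3_mid in the frame of holder above 0.176 m or y of chip3_mid in the frame of holder below -0.146 m) and height (world z) of chip4_mid between 0 and 0.0175 m and (x of chip4_mid in the frame of holder above 0.07 m or x of chip4_mid in the frame of holder below -0.07 m or y of chip4_mid in the frame of holder above 0.176 m or y of chip4_mid in the frame of holder below -0.146 m) and contact force between the fingers and scraper above 0.5 N), for 0.2 s.
2. the griddle block stands on the shelf again, let go, upright, clear of the holder (contact force between the fingers and scraper below 0.1 N and height (world z) of scraper_mid below 0.04 m and angle between scraper_mid's own z axis and vertical below 0.1 rad and contact force between scraper and holder below 0.1 N), for 0.2 s.
3. the tension arm is pushed past its click by the robot (value of joint tension_arm above 0.45 rad and contact force between any of the fingers, the arm and tension_arm above 1 N), for 0.2 s.
At the end, for the whole second after the job is handed in: Fingers or hand press the tension arm (over 1 N) and hold it still past the click (above 0.45 rad) for the last second; all chips off the plate (centre outside its outline, under 17.5 mm high); the block stands upright (0.1 rad) on the shelf, let go, still, touching neither holder nor arm (all of step 2 and all of step 3 and height (world z) of chip1_mid between 0 and 0.0175 m and (x of chip1_mid in the frame of holder above 0.07 m or x of chip1_mid in the frame of holder below -0.07 m or y of chip1_mid in the frame of holder above 0.176 m or y of chip1_mid in the frame of holder below -0.146 m) and height (world z) of chip2_mid between 0 and 0.0175 m and (x of chip2_mid in the frame of holder above 0.07 m or x of chip2_mid in the frame of holder below -0.07 m or y of chip2_mid in the frame of holder above 0.176 m or y of chip2_mid in the frame of holder below -0.146 m) and height (world z) of chip3_mid between 0 and 0.0175 m and (x of chip3_mid in the frame of holder above 0.07 m or x of chip3_mid in the frame of holder below -0.07 m or y of chip3_mid in the frame of holder above 0.176 m or y of chip3_mid in the frame of holder below -0.146 m) and height (world z) of chip4_mid between 0 and 0.0175 m and (x of chip4_mid in the frame of holder above 0.07 m or x of chip4_mid in the frame of holder below -0.07 m or y of chip4_mid in the frame of holder above 0.176 m or y of chip4_mid in the frame of holder below -0.146 m) and velocity of joint tension_arm between -0.15 and 0.15 rad/s and contact force between scraper and tension_arm below 0.1 N and height (world z) of scraper_mid above 0.03 m and linear speed of scraper below 0.03 m/s); the arm keeps its last pose, push and grip.
It fails at once if a chip is touched by the fingers or the hand instead of the block (contact force between any of the fingers, the arm and chip1 above 0.3 N or contact force between any of the fingers, the arm and chip2 above 0.3 N or contact force between any of the fingers, the arm and chip3 above 0.3 N or contact force between any of the fingers, the arm and chip4 above 0.3 N).
It fails at once if the griddle block is dropped (contact force between the fingers and scraper below 0.05 N and linear speed of scraper above 0.5 m/s).
It fails at once if a bystander is shifted by more than 20 mm or tipped over (distance of any of salt, spoon_rest, honey_jar, mill, fresh_roll from where it was at the start of the episode above 0.02 m or angle between any of salt, spoon_rest, honey_jar, mill, fresh_roll's own z axis and vertical above 0.35 rad).
It also fails if it takes over 72 s, if anything falls off the work surface, if the arm or the gripper's body presses on something with over 40 N, if the wrist force passes 120 N, or if a joint passes its speed limit or range.

### The arm

A 7-joint arm with a two-finger parallel gripper is mounted at the origin on the work surface. World frame = base frame: x ahead of the robot, y to its left, z up, the work surface at z = 0. Lengths are in m, angles in rad, forces in N, time in s.
With the tool pointing down it reaches from about 0.4 to 0.9 m from the base axis. Payload 5.5 kg.
Tool frame: the origin (TCP) lies midway between the tips of the shut fingers; the grasp point (between the pads) lies 19 mm behind it (manip.grip_depth is the distance from the TCP to the grasp point, in m); z points along the fingers, x is the direction in which the jaws open and shut, and the axes are right-handed (so a half turn about z gives the same grasp; the last joint's range is limited). The gripper opens to 92 mm and grips with 3 to 60 N. Pads are 19 mm wide; open, the fingers measure 130 mm over their backs; the gripper's body (75 mm by 190 mm) begins 47 mm behind the grasp point.
Start: joints at [-0.922, 0.501, -0.427, 1.55, 0.221, 1.138, -0.21], TCP at [0.245, 0.602, 0.227] pointing down, gripper open.
Joint ranges: [-2.88, 2.88], [-0.31, 2.03], [-1.54, 1.56], [0.2, 2.42], [-1.41, 4.55], [0.19, 2.02], [-2.57, 2.57]. Speed limits (rad/s): [2.57, 2.57, 3.14, 3.14, 3.14, 3.14, 3.14].

### API

Orientations are given as a unit quaternion [x, y, z, w].
In Python, from bench import manip, effector, viewer gives the robot as it stands. Calls block until the motion is done:
- manip.move_pose(position, orientation): joint-space move of the TCP to a pose.
- manip.servo_line(position, ori=None, vel=0.15): straight line of the TCP; ori=None keeps the orientation; vel is the mean speed in m/s.
- manip.movej(angles): joint-space move.
- effector.open_jaws() and effector.close(f_grip=None): open the fingers fully, or close them until they stop; f_grip is the grip in N (None keeps the last).
- manip.sleep(seconds).
- manip.solve_ik(position, orientation): joint angles nearest the present ones, or None.
- viewer.get_image(name): name is "side" or "top" or "wrist"; returns the picture (420x560x3 uint8, red, green, blue); there is no depth.
- viewer.get_calibration(name): a dict with "vfov" (degrees; the focal length in pixels is half the picture's height over the tangent of half this angle, whatever the lens; pixels are square), "cx", "cy" (the principal point, pixels), "eye" and "attitude" of the camera in the world. Camera axes: x right, y down, z forward; pixel columns grow to the right and rows downward; lengths in m; the calibration is good to about 2 mm. A picture is of the moment at which its call begins: read the wrist's pose just before it. get_calibration takes no time and is no camera call; for the wrist camera it gives the pose at the moment of the call.
A pose or a line that the arm cannot do raises manip.PlanningError and nothing moves.
- manip.hand_in(): hands the job in, once; it reports no verdict.
Readings, each from a call of its own:
- manip.current_clock(): time.
- manip.current_q(): joint angles.
- manip.current_joint_velocities(): joint speeds.
- manip.current_tau(): joint torques, N m.
- manip.current_tool_pos(): TCP position.
- manip.current_tcp_rot(): TCP orientation.
- manip.current_force(): force on the tool from outside, world axes, zero at the start.
- manip.current_wrist_torque(): the same for the moment, N m.
- manip.current_finger_gap(): finger opening in m.
Only numpy, scipy, OpenCV 4.12 (cv2) and the standard library are available. Lean on these libraries where they do the work, as an engineer would, in place of code of your own. Each camera call takes 0.05 s, during which the arm holds its last target.

## Working session

There is one attempt and no reset: what is moved stays moved. The work goes in short steps, each a Python script; the robot and the scene stay as the last script left them, time stands still between calls to the robot, and variables do not carry over. Pictures are saved under pics/ and viewed, and the job is handed in when it is done.

```bash
ls; mkdir -p pics; python3 - <<'E'
from bench import manip, effector, viewer
import cv2
print(manip.current_clock(), manip.current_tool_pos(), manip.current_tcp_rot())
for n in("side","top","wrist"):
    print(n,viewer.get_calibration(n)); cv2.imwrite(f"pics/a_{n}.png",viewer.get_image(n)[:,:,::-1])
E
```

```text
pics
0.0 [0.24441525 0.60152502 0.22566246] [ 8.29533928e-01  5.58455425e-01 -8.31299528e-04  5.57137035e-04]
side {'vfov': 53.33057243852333, 'cx': 277.4452139789163, 'cy': 219.33478039167275, 'eye': array([ 0.08238801, -0.48382428,  0.91022819]), 'attitude': array([ 0.86584748, -0.37037839,  0.13452809, -0.30826967])}
top {'vfov': 54.26901185045615, 'cx': 281.8492362104886, 'cy': 210.19891461463192, 'eye': array([ 0.46566833, -0.0693161 ,  1.11499315]), 'attitude': array([-0.70080279,  0.71136236, -0.02969723,  0.04423933])}
wrist {'vfov': 65.0165835087975, 'cx': 280.5040561216168, 'cy': 210.36027083079057, 'eye': array([0.17758361, 0.62887341, 0.38301524]), 'attitude': array([0.82197809, 0.55359631, 0.07475897, 0.1108794 ])}
```

View pics/a_top.png

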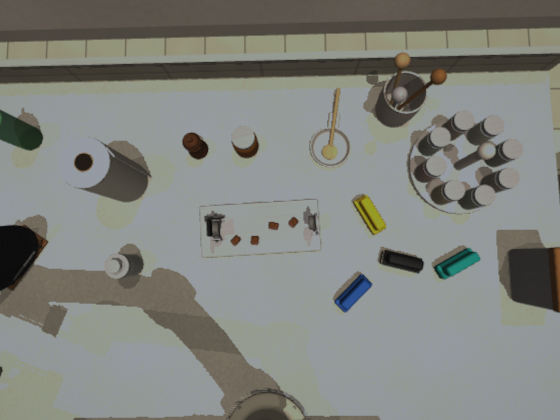

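View pics/a_side.png

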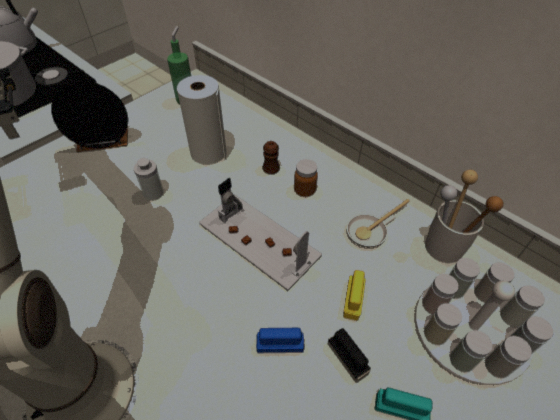

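View pics/a_wrist.png

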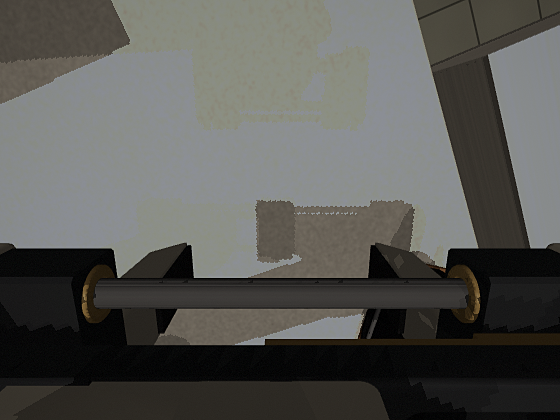

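The top view shows the holder plate around (200..320, 200..257), with the tension arm's black tab on its left at (212,228). The four chips are at about (236,240), (255,240), (273,226) and (293,222), and the black and grey block is at (402,261). I'll zoom in and measure.

```bash
cat > h.py <<'E'
import numpy as np, cv2
from scipy.spatial.transform import Rotation as R
from bench import manip, effector, viewer
def cast(cal,uv,z,H=420):
    f=H/2/np.tan(np.radians(cal['vfov'])/2)
    uv=np.atleast_2d(uv).astype(float)
    d=np.c_[(uv[:,0]-cal['cx'])/f,(uv[:,1]-cal['cy'])/f,np.ones(len(uv))]
    d=R.from_quat(cal['attitude']).apply(d); e=np.array(cal['eye'])
    return e+d*((z-e[2])/d[:,2])[:,None]
def proj(cal,p,H=420):
    f=H/2/np.tan(np.radians(cal['vfov'])/2)
    c=R.from_quat(cal['attitude']).inv().apply(np.atleast_2d(p)-np.array(cal['eye']))
    return np.c_[cal['cx']+f*c[:,0]/c[:,2],cal['cy']+f*c[:,1]/c[:,2]]
E
python3 - <<'E'
from h import *
im=cv2.imread('pics/a_top.png')
cv2.imwrite('pics/z1.png',cv2.resize(im[190:270,190:340],None,fx=5,fy=5,interpolation=cv2.INTER_NEAREST))
cv2.imwrite('pics/z2.png',cv2.resize(im[235:290,370:440],None,fx=8,fy=8,interpolation=cv2.INTER_NEAREST))
im=cv2.imread('pics/a_side.png')
cv2.imwrite('pics/z3.png',cv2.resize(im[165:295,190:340],None,fx=4,fy=4,interpolation=cv2.INTER_NEAREST))
E
```

```text
(no output)
```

View pics/z1.png

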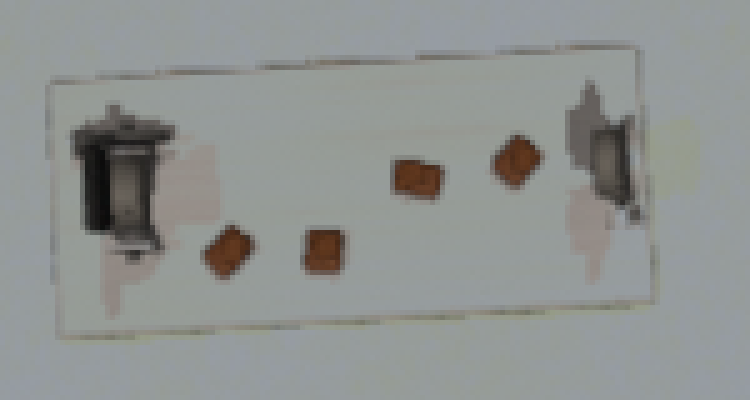

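View pics/z2.png

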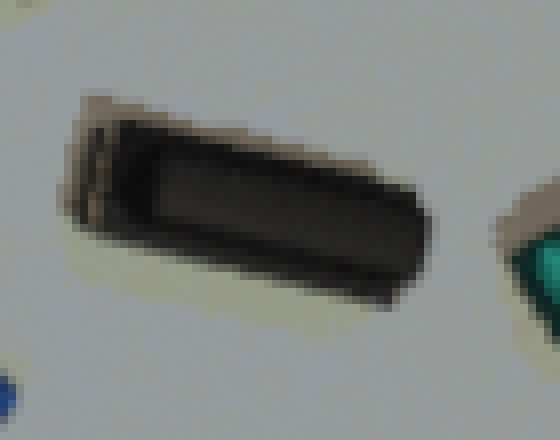

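View pics/z3.png

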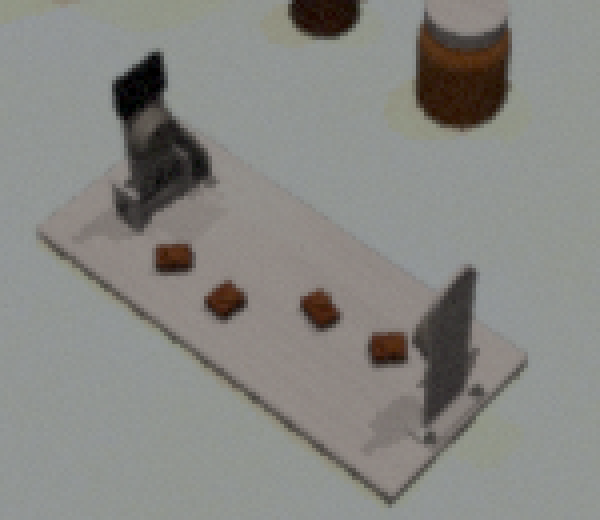

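The zoom gives the plate corners at about (200,206), (318,199), (321,250) and (202,258). The ridge top runs from about (389,254) to (422,267). The side view agrees on which end carries the black tab.

```bash
python3 - <<'E'
from h import *
im=cv2.imread('pics/a_top.png'); cal=viewer.get_calibration('top')
def z1(p): return (np.array(p)+.5)/5-.5+190
c=cast(cal,z1([(50,82),(638,45),(655,302),(60,338)]),0.014); print(c)
d=c[0]-c[1]; print(np.linalg.norm(d),np.linalg.norm(c[3]-c[2]),np.linalg.norm(c[0]-c[3]),np.linalg.norm(c[1]-c[2]))
y=(c[0]-c[1])+(c[3]-c[2]); y/=np.linalg.norm(y)
x=np.array([y[1],-y[0],0]);  # x = y cross z
o=c.mean(0)-y*0.015; yaw=np.arctan2(x[1],x[0])
print('x',x,'y',y,'o',o,'yaw',yaw)
hsv=cv2.cvtColor(im,cv2.COLOR_BGR2HSV)
for n,z in(('top',.0205+.004),('side',.0205)):
    i=cv2.imread(f'pics/a_{n}.png'); h=cv2.cvtColor(i,cv2.COLOR_BGR2HSV); cl=viewer.get_calibration(n)
    m=cv2.inRange(h,(0,120,40),(15,255,200))
    if n=='side':
        k=np.zeros_like(m); k[200:270,190:310]=255; m&=k
    else:
        k=np.zeros_like(m); k[190:270,220:310]=255; m&=k
    nn,_,st,ce=cv2.connectedComponentsWithStats(m)
    for s,q in zip(st[1:],ce[1:]):
        if s[4]>8:
            p=cast(cl,q,z)[0]; print(n,s[4],q.round(1),p.round(4),'holder',((p-o)@x).round(4),((p-o)@y).round(4))
# block & tab
print('tab proj', proj(cal,o*[1,1,0]+y*.124+[0,0,.128]))
for q in [(155,150),(415,190),(400,260),(150,215)]:
    print(cast(cal,(np.array(q)+.5)/8-.5+[370,235],.072))
for nm,uv,z in(('salt',(117,266),.128),('mill',(191,142),.109),('honey',(242,137),.095),('roll',(84,163),.244),('spoon',(330,148),.01),('blue',(354,292),.05),('yellow',(370,214),.05),('teal',(458,263),.05)):
    p=cast(cal,uv,z)[0];print(nm,p.round(3),'h',((p-o)@x).round(3),((p-o)@y).round(3))
E
```

```text
[[ 0.59651219  0.17587905  0.014     ]
 [ 0.61145948 -0.14352035  0.014     ]
 [ 0.47296101 -0.14942318  0.014     ]
 [ 0.45821038  0.16950015  0.014     ]]
0.31974896768657846 0.31926426674106206 0.13844884426118895 0.13862420394573458
x [0.99891947 0.04647466 0.        ] y [-0.04647466  0.99891947  0.        ] o [ 0.53548288 -0.00187487  0.014     ] yaw 0.046491404004801715
top 47 [292.9 221.7] [ 0.549  -0.0768  0.0245] holder 0.01 -0.0755
top 49 [273.  225.2] [ 0.5405 -0.0235  0.0245] holder 0.004 -0.0219
top 49 [235.2 239.9] [0.5029 0.0776 0.0245] holder -0.0288 0.0809
top 50 [254.4 239.6] [0.5029 0.0266 0.0245] holder -0.0312 0.0299
side 40 [232.7 228.8] [0.5054 0.08   0.0205] holder -0.0262 0.0832
side 46 [245.7 239.5] [0.5048 0.0285 0.0205] holder -0.0292 0.0318
side 46 [269.5 241.7] [ 0.5433 -0.0219  0.0205] holder 0.0069 -0.0204
side 44 [286.5 251.3] [ 0.5516 -0.0751  0.0205] holder 0.0127 -0.0738
tab proj [[211.16621423 227.65977927]]
[[ 0.46187159 -0.31675654  0.072     ]]
[[ 0.44827059 -0.39740156  0.072     ]]
[[ 0.42657242 -0.39166763  0.072     ]]
[[ 0.44159735 -0.31436299  0.072     ]]
salt [0.441 0.349 0.128] h -0.078 0.355
mill [0.748 0.178 0.109] h 0.221 0.169
honey [0.763 0.05  0.095] h 0.229 0.041
roll [0.668 0.379 0.244] h 0.15 0.375
spoon [ 0.752 -0.182  0.01 ] h 0.208 -0.19
blue [ 0.365 -0.229  0.05 ] h -0.181 -0.219
yellow [ 0.564 -0.277  0.05 ] h 0.016 -0.276
teal [ 0.435 -0.497  0.05 ] h -0.124 -0.489
```

```bash
cat >> h.py <<'E'
HO=np.array([0.5365,-0.001,0.0]); YAW=0.0465
HX=np.array([np.cos(YAW),np.sin(YAW),0]); HY=np.array([-np.sin(YAW),np.cos(YAW),0])
def hp(x,y,z): return HO+HX*x+HY*y+np.array([0,0,z])
def down(a,tilt=0.):
    # tool x at world yaw a, pointing down; tilt about holder x: hand leans to holder +y
    c,s=np.cos(a),np.sin(a)
    M=np.array([[c,s,0],[s,-c,0],[0,0,-1.]]).T
    M=np.array([[c,s,0],[s,-c,0],[0,0,-1.]]); M=np.column_stack([[c,s,0],[s,-c,0],[0,0,-1.]])
    return R.from_rotvec(-HX*tilt)*R.from_matrix(M)
def Q(a,t=0.): return down(a,t).as_quat()
E
python3 - <<'E'
from h import *
B=np.array([.4446,-.355,0])
for k in(0,np.pi):
    for nm,p,q in(('look',B+[0,0,.25],Q(-.18+k)),('grasp',B+[0,0,.035],Q(-.18+k)),('s0',hp(.055,-.048,.052),Q(YAW+k)),('s1',hp(-.11,-.048,.052),Q(YAW+k)),('s2',hp(-.11,.05,.052),Q(YAW+k)),('s3',hp(.014,.05,.052),Q(YAW+k)),('p0',hp(0,.1,.122),Q(YAW+k)),('p1',hp(0,.163,.118),Q(YAW+k)),('p1t',hp(0,.163,.118),Q(YAW+k,.3)),('p1T',hp(0,.163,.118),Q(YAW+k,.58))):
        s=manip.solve_ik(p,q); print(k,nm,None if s is None else np.round(s,2))
E
```

```text
0 look [ 0.07  0.36  0.7   1.76 -0.26  1.11  0.68]
0 grasp [ 0.07  0.72  0.75  1.91 -0.69  0.78  1.02]
0 s0 [-0.03  0.59  0.09  1.83 -0.07  0.73  0.14]
0 s1 [-0.02  0.38  0.1   2.22 -0.07  0.55  0.17]
0 s2 [-0.17  0.37  0.    2.23 -0.    0.54 -0.12]
0 s3 [-0.15  0.53  0.01  1.94 -0.01  0.68 -0.09]
0 p0 [-0.22  0.41 -0.02  1.93  0.01  0.81 -0.19]
0 p1 [-0.29  0.43 -0.07  1.9   0.04  0.81 -0.33]
0 p1t [-0.51  0.51 -0.01  1.82  0.33  0.98 -0.68]
0 p1T [-0.71  0.63  0.08  1.73  0.46  1.17 -0.86]
3.141592653589793 look [-0.29  0.68  1.36  1.77 -0.69  1.28 -2.08]
3.141592653589793 grasp [-0.15  0.96  1.13  1.92 -1.05  1.01 -1.85]
3.141592653589793 s0 [-0.8   1.16  1.35  1.85 -1.22  1.26 -2.15]
3.141592653589793 s1 [-0.93  0.94  1.35  2.24 -1.16  1.04 -1.97]
3.141592653589793 s2 [-1.17  0.93  1.35  2.26 -1.15  1.04 -2.19]
3.141592653589793 s3 [-1.02  1.11  1.35  1.96 -1.2   1.21 -2.27]
3.141592653589793 p0 [-1.15  0.9   1.35  1.95 -0.98  1.17 -2.48]
3.141592653589793 p1 [ 0.18  0.52 -0.66  1.88  0.41  0.88  2.5 ]
3.141592653589793 p1t [-0.05  0.59 -0.62  1.8   0.66  1.12  2.19]
3.141592653589793 p1T [-0.22  0.72 -0.61  1.71  0.82  1.39  2.01]
```

```bash
python3 - <<'E'
from h import *
B=np.array([.4446,-.355,0])
manip.move_pose([.25,.45,.40],Q(1.1))
manip.move_pose([.42,.0,.40],Q(0.3))
# camera sits ~72mm on the tool -y side (world +y): shift so that the block is in view
manip.move_pose(B+[0.0,-.07,.26],Q(-.18))
cal=viewer.get_calibration('wrist'); im=viewer.get_image('wrist')
cv2.imwrite('pics/b_wrist.png',im[:,:,::-1]); print(cal,manip.current_clock(),manip.current_tool_pos())
import json; json.dump({k:np.array(v).tolist() for k,v in cal.items()},open('b.json','w'))
E
```

```text
{'vfov': 65.0165835087975, 'cx': 280.5040561216168, 'cy': 210.36027083079057, 'eye': array([ 0.45758771, -0.35314133,  0.4177976 ]), 'attitude': array([ 0.98733583, -0.08753226, -0.01083527,  0.13186607])} 4.5083 [ 0.44620128 -0.42333686  0.26058882]
```

View pics/b_wrist.png

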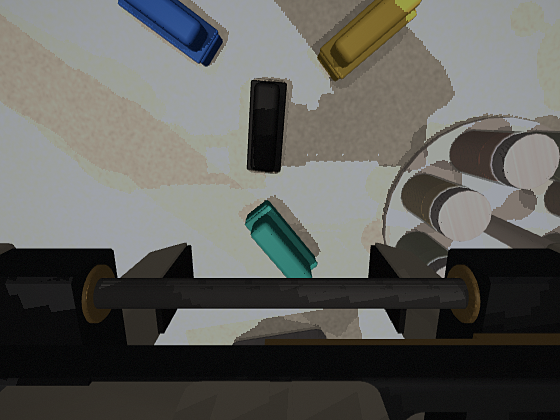

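The wrist view shows the black block at pixels (248..286, 80..172), with blue, yellow and turquoise decoys around it. Next I'll fit the ridge top.

```bash
python3 - <<'E'
from h import *
import json
cal=json.load(open('b.json')); im=cv2.imread('pics/b_wrist.png')
cv2.imwrite('pics/b_zoom.png',cv2.resize(im[70:185,235:300],None,fx=5,fy=5,interpolation=cv2.INTER_NEAREST))
g=cv2.cvtColor(im,cv2.COLOR_BGR2GRAY); m=np.zeros_like(g); m[70:185,235:300]=(g[70:185,235:300]<60)*255
n,l,st,ce=cv2.connectedComponentsWithStats(m); k=1+st[1:,4].argmax()
ct,_=cv2.findContours((l==k).astype(np.uint8),0,2)
b=cv2.boxPoints(cv2.minAreaRect(ct[0])); print(b)
for z in(.072,.03,.0):
    p=cast(cal,b,z); print(z,p.mean(0),np.linalg.norm(p[0]-p[1]),np.linalg.norm(p[1]-p[2]))
    d=p[1]-p[0] if np.linalg.norm(p[0]-p[1])>np.linalg.norm(p[1]-p[2]) else p[2]-p[1]
    print(np.degrees(np.arctan2(d[1],d[0])))
E
```

```text
[[244.31976 170.52283]
 [250.83752  79.27411]
 [286.6548   81.83249]
 [280.13702 173.0812 ]]
0.072 [ 0.4418108  -0.35730192  0.072     ] 0.09027530373753043 0.03523460123520641
74.17096618347247
0.03 [ 0.43989457 -0.35780726  0.03      ] 0.10123999152191879 0.03951413711884865
74.17096618347249
0.0 [ 0.43852582 -0.35816822  0.        ] 0.10907191136791045 0.042570948464307305
74.17096618347246
```

View pics/b_zoom.png

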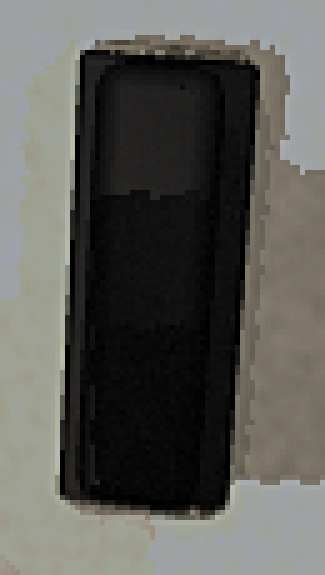

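```bash
python3 - <<'E'
from h import *
import json
cal=json.load(open('b.json'))
z=lambda q:(np.array(q)+.5)/5-.5+[235,70]
for nm,h,qs in(('block top',.03,[(82,52),(62,498),(230,510),(258,65)]),('ridge',.072,[(102,68),(93,488),(205,502),(221,68)])):
    p=cast(cal,z(qs),h); print(nm,p.mean(0).round(4),[np.degrees(np.arctan2(*(a-b)[1::-1])).round(1) for a,b in((p[0],p[1]),(p[3],p[2]))],np.linalg.norm(p[0]-p[1]).round(4),np.linalg.norm(p[1]-p[2]).round(4))
E
```

```text
block top [ 0.4408 -0.3575  0.03  ] [np.float64(75.8), np.float64(76.3)] 0.0987 0.0397
ridge [ 0.4421 -0.3569  0.072 ] [np.float64(77.4), np.float64(77.6)] 0.0828 0.0237
```

```bash
python3 - <<'E'
from h import *
B=np.array([.4425,-.3565,0]); q=Q(-.22)
manip.move_pose(B+[0,0,.13],q)
manip.servo_line(B+[0,0,.036],vel=.1)
print('F',manip.current_force(),manip.current_finger_gap())
effector.close(f_grip=25)
print('gap',manip.current_finger_gap(),manip.current_tool_pos(),manip.current_force(),manip.current_clock())
manip.servo_line(B+[0,0,.12],vel=.1)
manip.sleep(.2)
print('gap',manip.current_finger_gap(),manip.current_tool_pos(),manip.current_force(),manip.current_clock())
for n in('wrist','side'): cv2.imwrite(f'pics/c_{n}.png',viewer.get_image(n)[:,:,::-1])
E
```

```text
F [ 0.2574808  -0.21771894  0.45360708] 0.0919780710139217
gap 0.025887656326153766 [ 0.44232207 -0.35646034  0.03592763] [-1.15178646 -0.23607153  0.01990286] 7.275
gap 0.025860413078211134 [ 0.44204189 -0.35622019  0.11925553] [-0.26229033  0.26854961 -2.71714233] 8.4667
```

View pics/c_wrist.png

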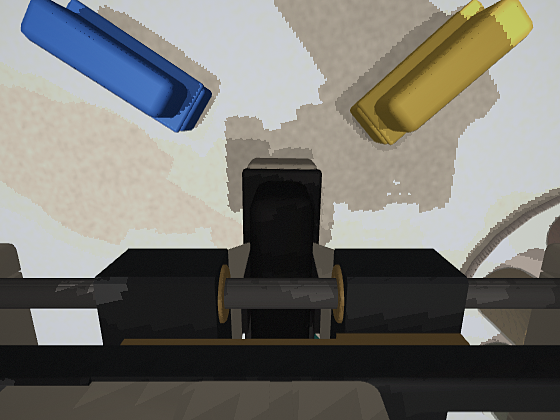

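View pics/c_side.png

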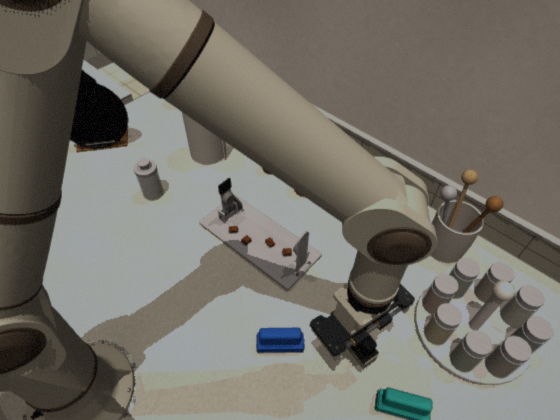

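The block is held: finger gap 25.9 mm, 2.5 N of weight. First sweep next, for the two chips near the fixed cheek, pushing towards the robot.

```bash
python3 - <<'E'
from h import *
q=Q(YAW)
manip.servo_line([.442,-.356,.25],vel=.2)
manip.move_pose(hp(.056,-.047,.25),q)
manip.servo_line(hp(.056,-.047,.10),vel=.2)
manip.servo_line(hp(.056,-.047,.053),vel=.06)
print('F',manip.current_force())
manip.servo_line(hp(-.105,-.047,.053),vel=.08)
print('F',manip.current_force(),manip.current_tool_pos(),manip.current_finger_gap())
cv2.imwrite('pics/d_side.png',viewer.get_image('side')[:,:,::-1])
manip.servo_line(hp(-.105,-.047,.12),vel=.15)
for n in('top','side'): cv2.imwrite(f'pics/e_{n}.png',viewer.get_image(n)[:,:,::-1])
print(manip.current_clock())
E
```

```text
F [-0.24972203 -0.01740922 -1.85732003]
F [ 0.20376611 -0.77201804 -1.9858759 ] [ 0.43422298 -0.05282066  0.05303188] 0.026136152659195985
15.4083
```

View pics/e_side.png

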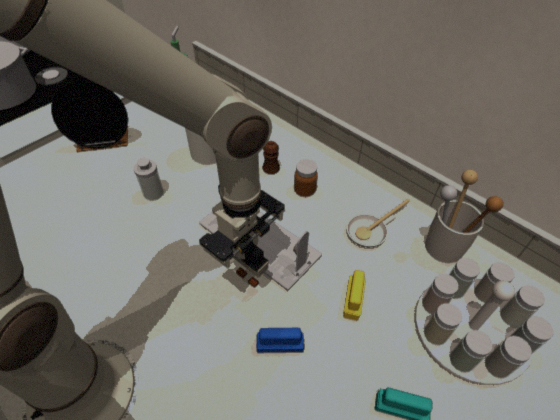

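View pics/e_top.png

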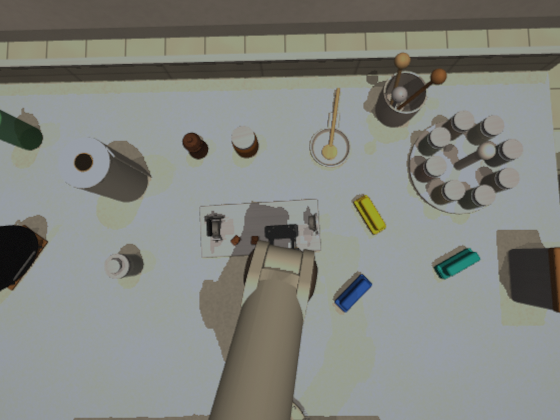

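The first two chips now lie off the near edge, at side pixels (241,273) and (253,281). Now the second sweep.

```bash
python3 - <<'E'
from h import *
manip.servo_line(hp(-.105,-.047,.17),vel=.2)
manip.servo_line(hp(.010,.050,.17),vel=.2)
manip.servo_line(hp(.010,.050,.10),vel=.15)
manip.servo_line(hp(.010,.050,.053),vel=.05)
print('F',manip.current_force())
manip.servo_line(hp(-.105,.050,.053),vel=.08)
print('F',manip.current_force(),manip.current_tool_pos(),manip.current_finger_gap())
manip.servo_line(hp(-.105,.050,.20),vel=.2)
for n in('top','side'): cv2.imwrite(f'pics/f_{n}.png',viewer.get_image(n)[:,:,::-1])
print(manip.current_clock())
E
```

```text
F [-0.82666928 -0.13310786 -2.14642566]
F [-0.39781447 -0.58307944 -1.49029577] [0.42987104 0.04408535 0.05304695] 0.025797184792255366
20.9833
```

View pics/f_side.png

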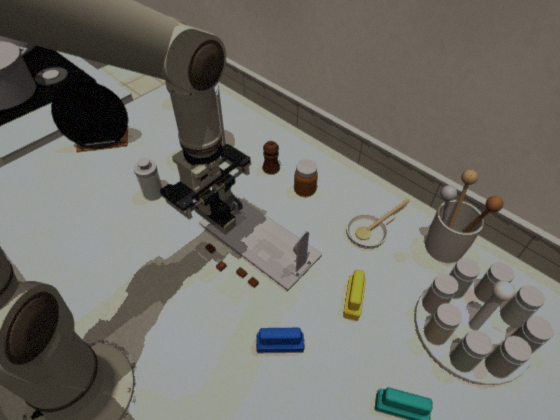

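All four chips now show in a row on the shelf beside the plate, at about (210,248), (221,266), (241,273) and (253,282) in the side view. I'll compute their holder coordinates before going on.

```bash
python3 - <<'E'
from h import *
i=cv2.imread('pics/f_side.png'); h=cv2.cvtColor(i,cv2.COLOR_BGR2HSV); cl=viewer.get_calibration('side')
m=cv2.inRange(h,(0,100,25),(18,255,200)); k=np.zeros_like(m); k[235:300,195:270]=255; m&=k
n,_,st,ce=cv2.connectedComponentsWithStats(m)
for s,q in zip(st[1:],ce[1:]):
    if s[4]>8:
        p=cast(cl,q,.0065)[0]-HO; print(s[4],q.round(1),(p@HX).round(4),(p@HY).round(4))
cv2.imwrite('pics/f_zoom.png',cv2.resize(i[190:300,180:330],None,fx=5,fy=5,interpolation=cv2.INTER_NEAREST))
E
```

```text
47 [209.7 247.8] -0.1055 0.0913
53 [220.8 265.4] -0.1248 0.0298
55 [241.1 271.9] -0.1048 -0.023
55 [252.9 281.6] -0.1058 -0.0649
```

View pics/f_zoom.png

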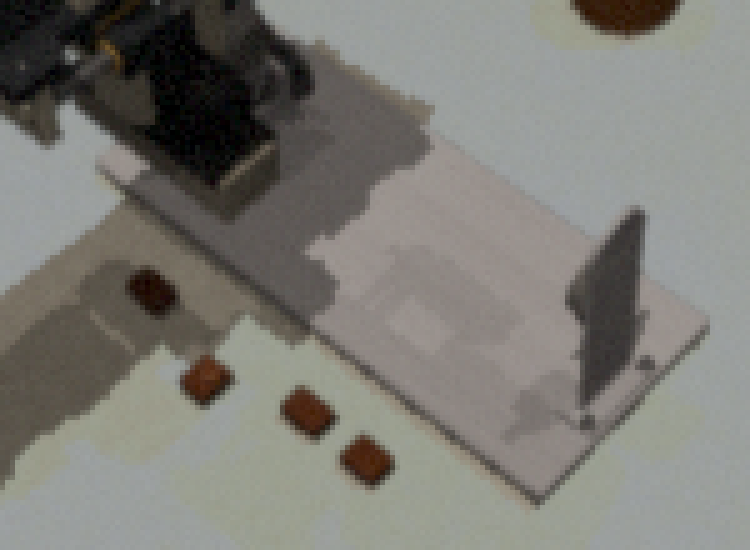

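All four chips lie flat on the shelf, with centres 35 mm or more beyond the plate edge. Next I'll put the block back on its own spot.

```bash
python3 - <<'E'
from h import *
B=np.array([.4425,-.3565,0]); q=Q(-.22)
manip.servo_line(hp(-.105,.05,.25),vel=.2)
manip.move_pose(B+[0,0,.20],q)
manip.servo_line(B+[0,0,.06],vel=.15)
manip.servo_line(B+[0,0,.0375],vel=.03)
manip.sleep(.2); f=manip.current_force(); print('F',f)
z=.0375
while f[2]<-.3 and z>.0345:
    z-=.0005; manip.servo_line(B+[0,0,z],vel=.02); manip.sleep(.1); f=manip.current_force(); print(z,f)
effector.open_jaws(); manip.sleep(.2)
print(manip.current_finger_gap(),manip.current_force(),manip.current_clock())
manip.servo_line(B+[0,0,.13],vel=.1)
manip.move_pose(B+[0,-.07,.24],q)
for n in('top','side','wrist'): cv2.imwrite(f'pics/g_{n}.png',viewer.get_image(n)[:,:,::-1])
print(manip.current_clock())
E
```

```text
F [ 0.53370658  0.05294469 -2.29200541]
0.037 [-0.25081401 -0.91446352 -2.12745092]
0.0365 [ 0.21216839 -0.85406318 -1.48643797]
0.036 [-0.2625959   0.54116422 -2.10825966]
0.0355 [-1.74897144  1.40143892  5.51559518]
0.09177444455422001 [0.69786429 0.26106356 0.11459938] 27.8083
29.6333
```

View pics/g_wrist.png

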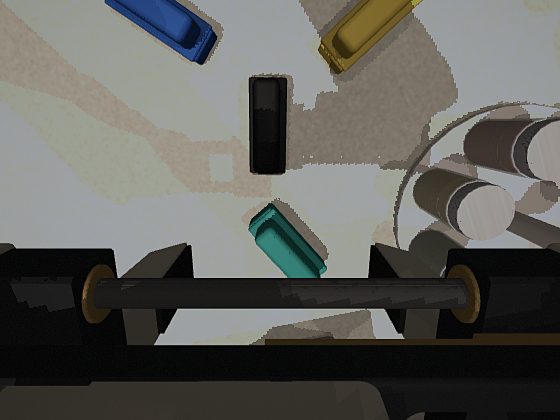

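View pics/g_top.png

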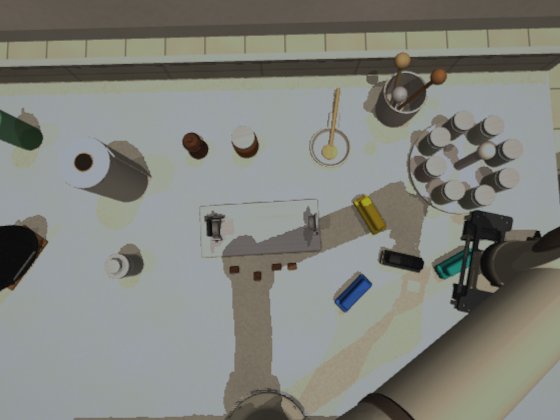

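The plate is empty and the block stands upright back on its spot at (402,261) in the top view. Next I'll close the fingers and approach the tab from the inside.

```bash
python3 - <<'E'
from h import *
effector.close(f_grip=30)
q=Q(YAW)
manip.move_pose(hp(0,.02,.30),q)
manip.servo_line(hp(0,.085,.22),vel=.2)
manip.servo_line(hp(0,.085,.122),vel=.15)
manip.sleep(.2)
f0=manip.current_force(); print(f0,manip.current_clock())
y=.085
while y<.125:
    y+=.002; manip.servo_line(hp(0,y,.122),vel=.04); f=manip.current_force()-f0
    if f@HY<-2: break
print(y,f,(np.array(manip.current_tool_pos())-HO)@HY,manip.current_clock())
for n in('top','side'): cv2.imwrite(f'pics/h_{n}.png',viewer.get_image(n)[:,:,::-1])
E
```

```text
[-0.56364166  0.17162496  0.81799107] 34.425
0.11500000000000003 [-0.18443876 -2.75444157  0.08479655] 0.11423077713501677 38.175
```

View pics/h_side.png

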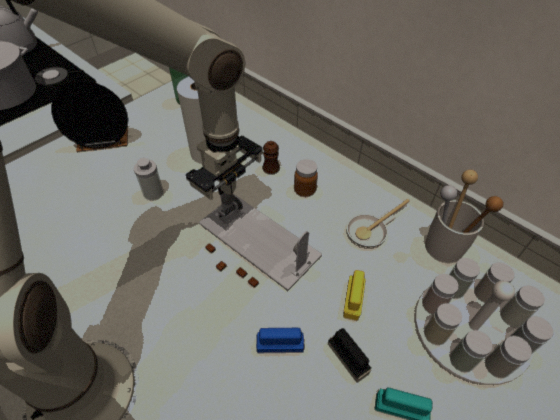

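Contact came at y = 0.114 m, which puts the tab face 9.7 mm ahead of the TCP and matches the expected geometry. Now the push, logging force.

```bash
python3 - <<'E'
from h import *
f0=np.array([-.56,.17,.82])
for y in np.arange(.119,.1661,.0052):
    manip.servo_line(hp(0,y,.122-.004*(y-.114)/.051),vel=.05); 
    f=manip.current_force()-f0; p=np.array(manip.current_tool_pos())-HO
    print(round(y,4),'py',(p@HY).round(4),'Fy',(f@HY).round(2),'Fx',(f@HX).round(2),'Fz',f[2].round(2),'th~',np.round(np.arcsin(np.clip((p@HY+.0097-.128+.0035)/.091,-1,1)),3))
manip.sleep(.3); print(manip.current_force()-f0,manip.current_tool_pos(),manip.current_clock())
for n in('top','side'): cv2.imwrite(f'pics/i_{n}.png',viewer.get_image(n)[:,:,::-1])
i=cv2.imread('pics/i_side.png');cv2.imwrite('pics/i_z.png',cv2.resize(i[130:300,160:310],None,fx=3.5,fy=3.5,interpolation=cv2.INTER_NEAREST))
E
```

```text
0.119 py 0.1192 Fy -3.0 Fx -0.45 Fz 1.31 th~ 0.049
0.1242 py 0.1245 Fy -3.91 Fx -0.06 Fz 2.0 th~ 0.107
0.1294 py 0.1286 Fy -5.37 Fx -0.34 Fz 2.4 th~ 0.153
0.1346 py 0.1333 Fy -5.71 Fx 1.71 Fz -0.18 th~ 0.204
0.1398 py 0.1396 Fy -3.89 Fx 1.75 Fz -1.89 th~ 0.276
0.145 py 0.1455 Fy -2.52 Fx 1.19 Fz -1.89 th~ 0.344
0.1502 py 0.1501 Fy -4.21 Fx -0.26 Fz -0.88 th~ 0.398
0.1554 py 0.1548 Fy -5.95 Fx 0.73 Fz -0.35 th~ 0.455
0.1606 py 0.1599 Fy -5.48 Fx 0.25 Fz -0.44 th~ 0.518
0.1658 py 0.1651 Fy -6.1 Fx 0.15 Fz -0.29 th~ 0.586
[ 0.35867345 -5.74381467 -0.49652125] [0.52890745 0.1637014  0.11812599] 41.15
```

View pics/i_z.png

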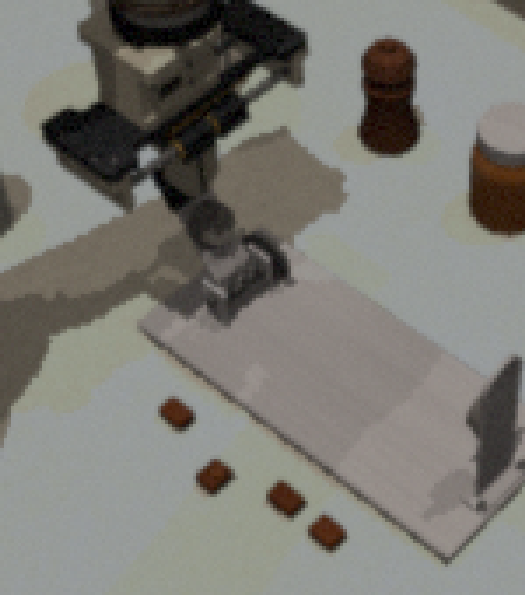

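View pics/i_top.png

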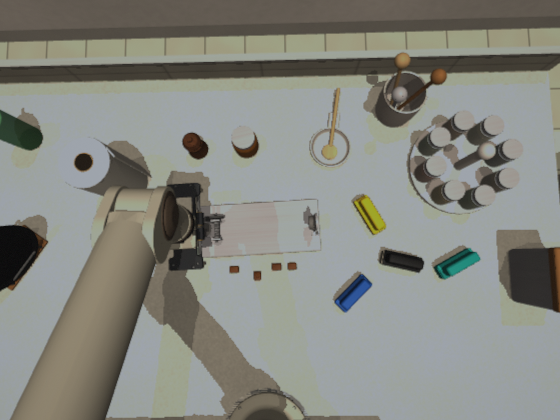

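The force rose to a peak, dipped at about 0.3 (the tooth), then settled at 5–6 N. The pictures show the tab tilted outwards under the fingers at an estimated 0.58 rad. The bystanders, block and chips haven't moved, so I'm handing in.

```bash
python3 - <<'E'
from h import *
print(manip.current_force(),manip.current_joint_velocities().round(4) if hasattr(manip.current_joint_velocities(),'round') else '',manip.current_clock())
print(manip.hand_in())
E
```

```text
[ 0.01371997 -5.94093433  0.82727914] [-0.0012 -0.0029 -0.0005  0.      0.0012  0.0007 -0.0011] 41.25
the job is handed in; nothing more can be done
None
```

The holder is ready for the new roll, and I handed the job in at 41.3 s with the fingers still holding the tension arm pushed back. `hand_in` gives no verdict, so the results below are my own checks.

- **Chips:** I swept all four off the plate in two passes, with the griddle block in the gripper. In the side picture after the sweeps they lay flat on the shelf, with centres at least 35 mm beyond the plate edge. They looked the same in the last picture.
- **Block:** It stands upright back on its original spot, let go and well clear of the holder. I lowered it until it touched the shelf, at about 5 N, before opening the fingers.
- **Tension arm:** The push force rose to nearly 6 N, dipped near 0.3 rad as the pawl went over the tooth, then settled at about 6 N. I estimate the angle at about 0.58 rad from the fingertip position; I did not measure it directly. The arm was at rest under 5.9 N of push at hand-in.
- **Bystanders:** By eye, none had moved in the last pictures.

None of the checks failed. The only disagreement was between the top and wrist pictures on the block's angle, about 3°; the grasp held without trouble.

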